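Fill the bench feeder and hold its spring gate at the mark

TASK

With the feeder's gate left shut, tip all five brass bushings out of the yellow tray into the hopper, then stand the empty tray upright back on its green mat and let go of it. Then pull the spring-return gate out by its black knob until the yellow bar at the knob's foot lines up with the red marks on the rails, so that all the bushings drop into the orange bin below, and finish while holding the gate there: do not let go. Leave the other things on the bench where they are.

Things in the scene. Friction and masses are not known exactly. Their poses are not given: they have to be found in the camera images.
- feeder: blue square feeder fixed to the bench, 170 x 170 mm, 195 mm tall, origin on the bench under the middle of the hopper, z up; its y axis is the way the gate is pulled out. An orange bin (130 x 130 mm, top edge 64 mm up) stands under the hopper housing (90 to 195 mm up). Two white rails, tops 102 mm up, lie at x = -62 and +62 mm, from y = 85 to 275 mm, with red cross marks at y = 240 mm
- hopper_mouth (a point): centre of the hopper's open mouth, level with its rim, 195 mm above the bench. The mouth is 162 x 162 mm; inner walls narrow steeply to a 100 x 64 mm (x, y) throat 106 mm up, closed below by the sliding gate. Nothing stands above the rim
- gate (a joint): how far the flat steel gate is pulled out along the feeder's y axis, in m: 0 shut, 0.080 at the red marks, 0.105 end stop. A spring pulls it shut: about 4 N at 0, about 10 N at the marks; let go, it shuts
- gate_knob: the gate with its black square knob; the knob stands upright, 20 x 20 mm, 48 mm tall, sides along the feeder's x and y axes; origin at the middle of the knob's foot, 104 mm above the bench, 160 mm from the feeder's origin along its y axis when shut. A thin yellow bar (136 mm long, along the feeder's x) crosses its foot and points to the rails
- knob_grip (a point): place to grip the knob, on its axis, 34 mm above its foot, 138 mm above the bench
- mark (a point): point midway between the two red marks, 104 mm up, fixed to the feeder: the knob's foot is here when the gate is at the mark
- mat: green mat fixed to the bench, 190 x 150 mm, 3 mm thick, origin under its centre
- tray: yellow loose tray, 130 mm long (x), 90 mm wide (y), walls 34 mm high and 4 mm thick on three sides, about 180 g empty; origin under its middle, z up. Its -x end is an open spout: the last 30 mm of floor ramps up at 14 degrees. Bushings stay in while it is level and slide out when the spout is tipped down by 40 to 55 degrees. Starts on the mat, spout roughly towards the robot
- tray_handle (a point): middle of the tray's black bridge handle: a flat bar 14 mm thick (tray's x), 18 mm high, running right across the tray along its y, 75 mm above the tray's underside and 5 mm to +x of its middle; pinch it across its thickness from above
- tray_spout (a point): middle of the edge of the tray's open spout, 65 mm to -x of its middle and 12 mm above its underside
- bushing0: brass bushing (drawn with a dark bore), 22 mm diameter, 18 mm tall, 40 g, origin in the middle of its lower face; stands in the tray at the start
- bushing1: brass bushing (drawn with a dark bore), 22 mm diameter, 18 mm tall, 40 g, origin in the middle of its lower face; stands in the tray at the start
- bushing2: brass bushing (drawn with a dark bore), 22 mm diameter, 18 mm tall, 40 g, origin in the middle of its lower face; stands in the tray at the start
- bushing3: brass bushing (drawn with a dark bore), 22 mm diameter, 18 mm tall, 40 g, origin in the middle of its lower face; stands in the tray at the start
- bushing4: brass bushing (drawn with a dark bore), 22 mm diameter, 18 mm tall, 40 g, origin in the middle of its lower face; stands in the tray at the start
- spray_can: bystander: spray can, red with a broad black band, 54 mm diameter, 160 mm tall, origin under its centre
- jar: bystander: white jar, 64 mm diameter, 65 mm tall, origin under its centre
- bit_stand: bystander: round aluminium stand with tool bits, 68 mm diameter, 60 mm tall, origin under its centre
- case: bystander: flat black case, 90 x 150 x 34 mm, origin under its centre
- wrench: bystander: steel wrench lying on the bench, long axis x
- screwdriver: bystander: screwdriver lying on the bench, long axis x
Not all that is in view belongs to the job. Several things have the shape of the tray; the one meant has the colours described above.

How it is judged:
By the outcome, as a careful person would: the job done as asked, in the order asked, and still so for the second after the job is handed in, while the arm keeps its last pose, push and grip.
It also fails if it takes over 72 s, if anything falls off the work surface, if the arm or the gripper's body presses on something with over 40 N, if the wrist force passes 120 N, or if a joint passes its speed limit or range.

ROBOT

A 6-joint arm with a two-finger parallel gripper is mounted at the origin on the work surface. World frame = base frame: x ahead of the robot, y to its left, z up, the work surface at z = 0. Lengths are in m, angles in rad, forces in N, time in s.
With the tool pointing down it reaches from about 0.25 to 0.8 m from the base axis. Payload 3.9 kg.
Tool frame: the origin (TCP) lies midway between the tips of the shut fingers; the grasp point (between the pads) lies 19 mm behind it; z points along the fingers, y is the line along which they close (so a half turn about z gives the same grasp; the last joint's range is limited). The gripper opens to 85 mm and grips with 20 to 120 N. Pads are 22 mm wide; open, the fingers measure 114 mm over their backs; the gripper's body (76 mm by 85 mm) begins 54 mm behind the grasp point. The pads swing forward as they close: fully open they stand 13 mm farther back than shut.
Start: joints at [-1.122, 0.26, -0.138, 1.173, 0, 1.571], TCP at [0.228, -0.473, 0.231] pointing down, gripper open.
Joint ranges: [-2.78, 2.78], [-0.83, 1.72], [-1.28, 1.37], [-1.9, 2.12], [-1.57, 1.48], [-3.14, 3.14]. Speed limits (rad/s): [2.57, 2.57, 3.14, 3.14, 3.14, 3.14].

INTERFACE

Orientations are given as a unit quaternion [x, y, z, w].
In Python, from workcell import env, cams, job gives the robot as it stands.
- The arm moves only by the shell command python3 -m handwheel 'ROWS' [OPENING] [FORCE]. ROWS is JSON, a list of rows, each an object with "dp": the shift along the tool's x, y, z in mm, a list of three; "turn": the turn, a rotation vector about the tool's x, y, z in degrees, a list of three. A call has 1 to 20 rows; each row shifts and turns the commanded pose from where the row before left it, along the tool's axes as they then stand; what a row does not reach is not made up. A row lasts 1/8 s, in which the tool goes at most 62.5 mm and 10.7 degrees, less where a joint would pass 70% of its speed; a pose out of reach is approached as far as the arm can. A call is refused whole if a number of a shift passes 62.5 or a number of a turn 10.7, either way. A call with a gripper value outside its range is refused whole. OPENING is the opening, from 0 (shut) to 1 (fully open), set as the call begins (- or left out, the last holds). The fingers move at their own pace and stop on an object; FORCE is the grip in N (left out, the last holds). Time passes only in rows, so rows that do not move let the fingers close. It gives the time, the measured TCP pose, the force, the opening and the grip force at its end, in the units of the state.
- env.observe(): the state, without advancing time (a new reading comes with each control period).
- cams.get_image(name): name is "scene" or "top" or "wrist"; returns the picture (384x512x3 uint8, blue, green, red); there is no depth.
- cams.camera_params(name): a dict with "fx", "fy", "cx", "cy" (pixels), "k1" (the pictures are not rectified: a ray, as slopes to the right and down, at radius r is drawn at 1 + k1 r^2 times it, then the intrinsics apply), "extrinsics" (4x4, takes a point from camera to world coordinates). Camera axes: x right, y down, z forward; pixel columns grow to the right and rows downward; lengths in m; the calibration is good to about 2 mm. A picture is of the moment at which its call begins: read the wrist's pose just before it. camera_params takes no time and is no camera call; for the wrist camera it gives the pose at the moment of the call.
- job.sign_off(): hands the job in; it is judged then, once.
Trained networks look in the newest picture that a camera, given by its name, has taken for a name from the list of things; names that differ only in an ending like _2 or _b are one class to them, and where a whole thing is asked for, a point or a joint stands for the part that bears it (a point fixed in the world has none). Each returns a list of dicts, best first, with "confidence" (0 to 1); they miss things now and then, are a little off and sometimes report something else, mostly with a low value. They report only what shows in the picture. A call takes as long as a camera call. They do not tell look-alikes from the thing itself.
- cams.spot_in(camera, label): "box" ([left, top, width, height] in pixels, round what is visible of it).
- cams.tip_of(camera, label): "position" ([row, column] in pixels: a listed point, or the origin of a listed thing).
The state is a dict: "time_s": time; "qpos": joint angles; "dq": joint speeds; "joint_efforts": joint torques, N m; "ee_pos": TCP position; "tcp_rot": TCP orientation; "force": force on the tool from outside, world axes, zero at the start; "wrist_torque": the same for the moment, N m; "finger_gap": finger opening in m; "grasp_force": force on a finger pad.
Only numpy, scipy, OpenCV 4.12 (cv2) and the standard library are available. Lean on these libraries where they do the work, as an engineer would, in place of code of your own. Each camera call takes 0.05 s, during which the arm holds its last target. There are 200 camera calls.

## Working session

There is one attempt and no reset: what is moved stays moved. The work goes in short steps, Python scripts to look and compute and a shell command to move; the robot and the scene stay as the last step left them, time stands still between calls to the robot, and variables do not carry over. Pictures are saved under pics/ and viewed, at most 10 in all, crops included, and the job is handed in when it is done.

```bash
ls; mkdir -p pics
cat > h.py <<'E'
import numpy as np, cv2
from scipy.spatial.transform import Rotation as R
from workcell import env, cams, job
def ray(cam,px,P=None):
    p=P or cams.camera_params(cam); u=(px[1]-p["cx"])/p["fx"]; v=(px[0]-p["cy"])/p["fy"]
    x,y=u,v
    for _ in range(20):
        s=1+p["k1"]*(x*x+y*y); x,y=u/s,v/s
    E=np.array(p["extrinsics"]); return E[:3,3],E[:3,:3]@np.array([x,y,1.])
def onz(cam,px,z,P=None):
    o,d=ray(cam,px,P); return o+d*(z-o[2])/d[2]
def proj(cam,X,P=None):
    p=P or cams.camera_params(cam);E=np.array(p["extrinsics"]);c=E[:3,:3].T@(np.array(X)-E[:3,3]);x,y=c[:2]/c[2];s=1+p["k1"]*(x*x+y*y)
    return [p["cy"]+p["fy"]*y*s,p["cx"]+p["fx"]*x*s]
E
python3 - <<'E'
from h import *
a=cams.get_image("top");b=cams.get_image("scene")
cv2.imwrite("pics/top.png",a);cv2.imwrite("pics/scene.png",b)
Z=dict(tray=0.003,tray_handle=.078,tray_spout=.015,hopper_mouth=.195,gate_knob=.104,knob_grip=.138,mark=.104,mat=0,feeder=0,spray_can=0,jar=0,bit_stand=0,case=0)
for c in ["top","scene"]:
    for n,z in Z.items():
        for r in cams.tip_of(c,n)[:3]:
            if r["confidence"]>.3: print(c,n,round(r["confidence"],2),np.round(r["position"]),onz(c,r["position"],z).round(3))
print(cams.camera_params("top")["extrinsics"],env.observe()["tcp_rot"],env.observe()["time_s"])
E
```

```text
pics
top tray 0.81 [199. 175.] [0.475 0.297 0.003]
top tray 0.78 [273. 161.] [0.227 0.309 0.003]
top tray 0.53 [206. 338.] [ 0.509 -0.248  0.003]
top tray_handle 0.8 [194. 174.] [0.48  0.288 0.078]
top tray_handle 0.74 [269. 157.] [0.237 0.309 0.078]
top tray_spout 0.84 [221. 175.] [0.402 0.285 0.015]
top tray_spout 0.74 [195. 176.] [0.487 0.294 0.015]
top tray_spout 0.6 [258. 145.] [0.267 0.368 0.015]
top hopper_mouth 0.96 [199. 347.] [ 0.496 -0.248  0.195]
top hopper_mouth 0.72 [221. 173.] [0.377 0.254 0.195]
top gate_knob 0.73 [210. 289.] [ 0.461 -0.084  0.104]
top gate_knob 0.55 [207. 295.] [ 0.473 -0.102  0.104]
top knob_grip 0.68 [205. 293.] [ 0.471 -0.094  0.138]
top mark 0.84 [207. 269.] [ 0.463 -0.02   0.104]
top mark 0.65 [206. 336.] [ 0.489 -0.23   0.104]
top mat 0.62 [202. 178.] [0.469 0.286 0.   ]
top feeder 0.97 [204. 340.] [ 0.515 -0.256  0.   ]
top spray_can 0.59 [122. 228.] [0.763 0.151 0.   ]
top jar 0.54 [128. 270.] [0.758 0.002 0.   ]
top bit_stand 0.68 [140. 161.] [0.676 0.375 0.   ]
top case 0.57 [226. 424.] [ 0.468 -0.546  0.   ]
scene tray 0.95 [232. 384.] [0.
[... 439 characters left out ...]
.106  0.104]
scene knob_grip 0.97 [180. 247.] [ 0.488 -0.081  0.138]
scene mark 0.65 [191. 265.] [ 0.457 -0.026  0.104]
scene mat 0.68 [270. 332.] [0.476 0.288 0.   ]
scene spray_can 0.77 [304. 231.] [0.774 0.156 0.   ]
scene spray_can 0.4 [349. 365.] [0.604 0.494 0.   ]
scene jar 0.63 [261. 207.] [ 0.732 -0.008  0.   ]
scene bit_stand 0.83 [335. 310.] [0.68  0.371 0.   ]
scene case 0.55 [149. 180.] [ 0.47  -0.529  0.   ]
[[ 0.10209766 -0.97355351  0.20437619  0.20336891]
 [-0.99477223 -0.09949203  0.023012   -0.03278627]
 [-0.00206961 -0.20565723 -0.9786219   1.59857332]
 [ 0.          0.          0.          1.        ]] [ 9.74922728e-01  2.22543644e-01  5.83400554e-06 -2.94995781e-05] 1.4
```

View pics/top.png

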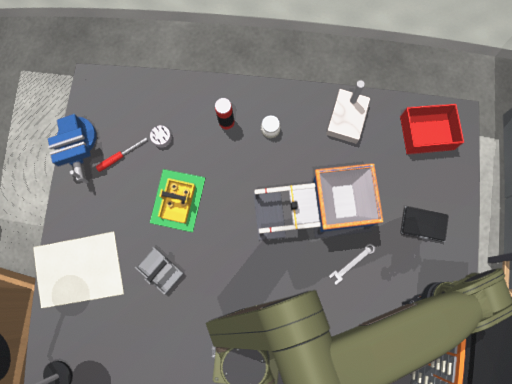

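View pics/scene.png

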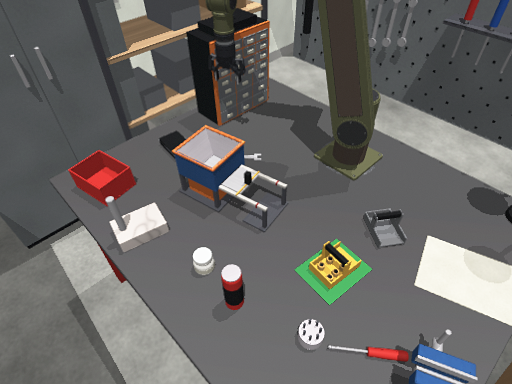

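The top view shows the yellow tray on its green mat at about (180,200), the feeder at (348,197) with its gate towards the mat, and a grey look-alike tray at (160,270). The scene view agrees. I'll look closer from above with the wrist camera.

```bash
python3 -m handwheel '[{"dp":[15,-9,-20]},{"dp":[31,-19,-20]},{"dp":[31,-19,-20]},{"dp":[31,-19,-20]},{"dp":[31,-19,-20]},{"dp":[31,-19,-20]},{"dp":[31,-19,-20]},{"dp":[31,-19,-20]},{"dp":[31,-19,-20]},{"dp":[31,-19,-10]},{"dp":[31,-19,0]},{"dp":[28,-14,0]},{"dp":[0,0,0]},{"dp":[0,0,0]}]' 1
cat >> h.py <<'E'
def look(name,labels,Z,conf=.3):
    s=env.observe(); P=cams.camera_params("wrist"); a=cams.get_image("wrist"); cv2.imwrite("pics/%s.png"%name,a)
    print("tcp",np.round(s["ee_pos"],4),"t",s["time_s"])
    for n in labels:
        for r in cams.tip_of("wrist",n)[:3]:
            if r["confidence"]>conf: print(n,round(r["confidence"],2),np.round(r["position"]),onz("wrist",r["position"],Z[n],P).round(4))
    return a,P
Z=dict(tray=0.003,tray_handle=.078,tray_spout=.015,hopper_mouth=.195,gate_knob=.104,knob_grip=.138,mark=.104,mat=0,feeder=0)
E
python3 - <<'E'
from h import *
look("w1",["hopper_mouth","gate_knob","knob_grip","mark","feeder"],Z)
E
```

```text
tcp [ 0.2278 -0.473   0.2313] t 1.4
knob_grip 0.69 [  0. 144.] [ 0.3144 -0.3577  0.138 ]validation failed for argument at $[0]...
```

View pics/w1.png

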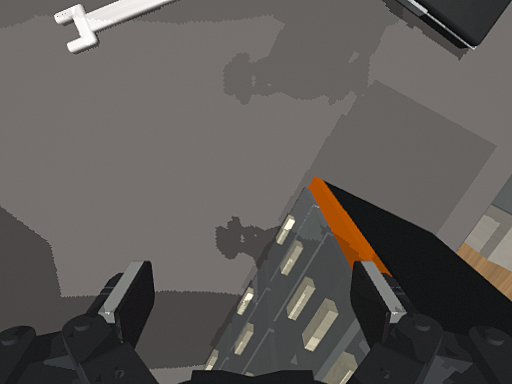

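The move was refused because every row needs a "turn". The picture is the start view, with the wrench at the top left (80,30) and a cabinet below.

```bash
python3 -m handwheel '[{"dp":[15,-9,-20],"turn":[0,0,0]},{"dp":[31,-19,-20],"turn":[0,0,0]},{"dp":[31,-19,-20],"turn":[0,0,0]},{"dp":[31,-19,-20],"turn":[0,0,0]},{"dp":[31,-19,-20],"turn":[0,0,0]},{"dp":[31,-19,-20],"turn":[0,0,0]},{"dp":[31,-19,-20],"turn":[0,0,0]},{"dp":[31,-19,-20],"turn":[0,0,0]},{"dp":[31,-19,-20],"turn":[0,0,0]},{"dp":[31,-19,-10],"turn":[0,0,0]},{"dp":[31,-19,0],"turn":[0,0,0]},{"dp":[28,-14,0],"turn":[0,0,0]},{"dp":[0,0,0],"turn":[0,0,0]},{"dp":[0,0,0],"turn":[0,0,0]}]' 1
python3 - <<'E'
from h import *
print(np.array(cams.camera_params("wrist")["extrinsics"]).round(3))
look("w2",["hopper_mouth","gate_knob","knob_grip","mark","feeder"],Z)
E
```

```text
time_s: 3.45
ee_pos: [0.4531, -0.1282, 0.4213]
tcp_rot: [0.975, 0.223, -0.0, 0.0]
force: [1.0, 0.6, 0.4]
finger_gap: 0.0855
grasp_force: 0.0
[[ 0.434 -0.855 -0.284  0.525]
 [-0.901 -0.412 -0.137 -0.093]
 [ 0.     0.316 -0.949  0.562]
 [ 0.     0.     0.     1.   ]]
tcp [ 0.4531 -0.1282  0.4213] t 3.45
hopper_mouth 0.8 [166. 375.] [ 0.5042 -0.252   0.195 ]
gate_knob 0.88 [121. 238.] [ 0.4725 -0.0981  0.104 ]
knob_grip 0.96 [125. 233.] [ 0.4685 -0.0942  0.138 ]
mark 0.59 [107. 177.] [ 0.4541 -0.019   0.104 ]
feeder 0.82 [142. 336.] [ 0.4995 -0.2585  0.    ]
```

View pics/w2.png

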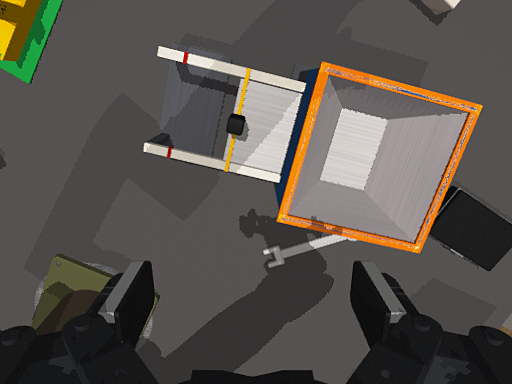

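The wrist view shows the hopper rim corners at about (322,63), (482,106), (418,252), (277,221). The knob is at (236,125), and the red marks are at (185,57) and (169,152).

```bash
python3 - <<'E'
from h import *
P=cams.camera_params("wrist")
f=lambda cr,z: onz("wrist",[cr[1],cr[0]],z,P)
C=np.array([f(c,.195) for c in [(322,63),(482,106),(418,252),(277,221)]]);print(C.round(3),C.mean(0).round(4))
for e in [C[0]-C[1],C[3]-C[2]]: print("y yaw",np.degrees(np.arctan2(e[1],e[0])),np.linalg.norm(e))
m=[f(c,.102) for c in [(185,57),(169,152)]];b=[f(c,.104) for c in [(248,70),(228,170)]]
for q in (m,b):
  d=q[0]-q[1];print(np.mean(q,0).round(4),"x yaw",np.degrees(np.arctan2(d[1],d[0])),np.linalg.norm(d))
E
python3 -m handwheel '[{"dp":[10,-16,5],"turn":[0,0,0]},{"dp":[18,-32,5],"turn":[0,0,0]},{"dp":[18,-32,5],"turn":[0,0,0]},{"dp":[18,-32,5],"turn":[0,0,0]},{"dp":[18,-32,5],"turn":[0,0,0]},{"dp":[18,-32,5],"turn":[0,0,0]},{"dp":[18,-32,5],"turn":[0,0,0]},{"dp":[18,-32,5],"turn":[0,0,0]},{"dp":[18,-32,5],"turn":[0,0,0]},{"dp":[18,-32,5],"turn":[0,0,0]},{"dp":[18,-32,5],"turn":[0,0,0]},{"dp":[18,-32,5],"turn":[0,0,0]},{"dp":[0,0,0],"turn":[0,0,-10]},{"dp":[0,0,0],"turn":[0,0,-10]},{"dp":[0,0,0],"turn":[0,0,-10]},{"dp":[0,0,0],"turn":[0,0,-10]},{"dp":[0,0,0],"turn":[0,0,-10]},{"dp":[0,0,0],"turn":[0,0,-9]},{"dp":[0,0,0],"turn":[0,0,0]}]' 1
python3 - <<'E'
from h import *
look("w3",["tray","tray_handle","tray_spout","mat"],Z)
E
```

```text
[[ 0.571 -0.149  0.195]
 [ 0.609 -0.321  0.195]
 [ 0.437 -0.356  0.195]
 [ 0.4   -0.185  0.195]] [ 0.5041 -0.2529  0.195 ]
y yaw 102.34451752190273 0.17642143938009414
y yaw 102.25039632350006 0.17469020639969776
[ 0.4548 -0.0187  0.102 ] x yaw 12.260891920005934 0.12341713420763689
[ 0.4708 -0.0985  0.104 ] x yaw 13.502471283855414 0.13193726643271858
time_s: 6.12
ee_pos: [0.4934, 0.2702, 0.3614]
tcp_rot: [0.726, 0.688, 0.003, -0.011]
force: [-0.2, -0.6, -0.7]
finger_gap: 0.0856
grasp_force: 0.0
tcp [0.4934 0.2702 0.3614] t 6.125
tray 0.91 [126.  78.] [0.2368 0.3111 0.003 ]
tray 0.87 [136. 235.] [0.4651 0.2842 0.003 ]
tray_handle 0.98 [133.  45.] [0.2329 0.3104 0.078 ]
tray_handle 0.97 [146. 235.] [0.4688 0.2817 0.078 ]
tray_handle 0.61 [210. 430.] [0.7184 0.1848 0.078 ]
tray_spout 0.95 [136. 195.] [0.4091 0.2882 0.015 ]
tray_spout 0.72 [86. 89.] [0.269  0.3643 0.015 ]
```

View pics/w3.png

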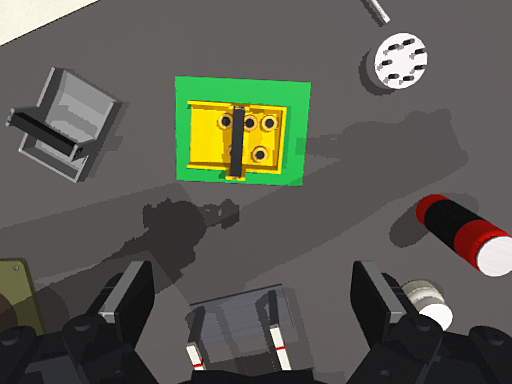

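The wrist view shows the yellow tray on its mat. The handle bar runs from (239,106) to (235,178), the spout edge is at column 190, and the bushings are at the back half.

```bash
cat >> h.py <<'E'
def to(pos,yaw_y,tilt=None):
    "tool down, tool y at yaw_y deg; prints tool-frame shift (mm) and turn (deg)"
    s=env.observe(); R0=R.from_quat(s["tcp_rot"]); c,n=np.cos(np.radians(yaw_y)),np.sin(np.radians(yaw_y))
    Rt=R.from_matrix(np.array([[-n,c,0],[c,n,0],[0,0,-1.]]))
    print("dp",(R0.inv().apply(np.array(pos)-s["ee_pos"])*1000).round(1),"turn",np.degrees((R0.inv()*Rt).as_rotvec()).round(2))
E
python3 - <<'E'
from h import *
P=cams.camera_params("wrist"); a=cv2.imread("pics/w3.png")
h=cv2.cvtColor(a,cv2.COLOR_BGR2HSV)
f=lambda cr,z: onz("wrist",[cr[1],cr[0]],z,P)
g=((h[...,0]>45)&(h[...,0]<80)&(h[...,1]>120)).astype(np.uint8)
k=(h[...,2]<55).astype(np.uint8); k[:, :215]=0;k[:,255:]=0;k[:90]=0;k[190:]=0
n,l,st,_=cv2.connectedComponentsWithStats(k);i=1+np.argmax(st[1:,4]);print(st[i])
pts=np.argwhere(l==i);W=np.array([f((c,r),.087)[:2] for r,c in pts],np.float32);print("bar",cv2.minAreaRect(W))
pts=np.argwhere(g);W=np.array([f((c,r),.003)[:2] for r,c in pts],np.float32);print("mat",cv2.minAreaRect(W))
y=((h[...,0]>18)&(h[...,0]<34)&(h[...,1]>150)).astype(np.uint8);y[:, :170]=0;y[:,310:]=0;y[200:]=0
pts=np.argwhere(y);W=np.array([f((c,r),.037)[:2] for r,c in pts],np.float32);print("tray",cv2.minAreaRect(W))
p=[f(c,.087) for c in [(239,106),(235,178)]];print(p,np.mean(p,0))
to([.47,.282,.2],-3)
E
```

```text
[230 143  12  34 280]
bar ((0.46864819526672363, 0.265917032957077), (0.04121963307261467, 0.013219858519732952), 88.65238189697266)
mat ((0.49813640117645264, 0.24518880248069763), (0.26181912422180176, 0.5039142370223999), 57.517250061035156)
tray ((0.46578437089920044, 0.2799621820449829), (0.10441131889820099, 0.12932518124580383), 83.16209411621094)
[array([0.47670299, 0.32965459, 0.087     ]), array([0.46624184, 0.24295736, 0.087     ])] [0.47147241 0.28630597 0.087     ]
dp [  7.3 -21.5 162. ] turn [-0.68 -1.1   0.01]
```

```bash
python3 -m handwheel '[{"dp":[2,-4,20],"turn":[0,0,0]},{"dp":[2,-4,28],"turn":[0,0,0]},{"dp":[2,-4,28],"turn":[0,0,0]},{"dp":[1,-4,28],"turn":[0,0,0]},{"dp":[1,-4,28],"turn":[0,0,0]},{"dp":[0,-1,28],"turn":[0,0,0]},{"dp":[0,0,0],"turn":[-0.7,-1.1,3.7]},{"dp":[0,0,0],"turn":[0,0,0]}]' 1
python3 - <<'E'
from h import *
to([.470,.284,.059],-6.8)
look("w4",["tray_handle","tray_spout"],Z)
E
```

```text
time_s: 7.38
ee_pos: [0.4701, 0.2828, 0.2018]
tcp_rot: [0.746, 0.665, -0.0, -0.0]
force: [0.4, 0.1, -0.4]
finger_gap: 0.0855
grasp_force: 0.0
dp [ 1.200e+00 -1.000e-01  1.428e+02] turn [-0.04  0.03  0.23]
tcp [0.4701 0.2828 0.2018] t 7.375
tray_handle 0.94 [186. 257.] [0.4732 0.2838 0.078 ]
tray_spout 0.87 [168. 184.] [0.4036 0.2906 0.015 ]
tray_spout 0.74 [106.  32.] [0.2717 0.3663 0.015 ]
```

```bash
python3 -m handwheel '[{"dp":[0,1.5,20],"turn":[0,0,0]},{"dp":[1,0,30],"turn":[0,0,0]},{"dp":[0,0,30],"turn":[0,0,0]},{"dp":[0,0,30],"turn":[0,0,0]},{"dp":[0,0,20],"turn":[0,0,0]},{"dp":[0,0,13],"turn":[0,0,0]},{"dp":[0,0,0],"turn":[0,0,0]},{"dp":[0,0,0],"turn":[0,0,0]}]' 1
python3 -m handwheel '[{"dp":[0,0,0],"turn":[0,0,0]},{"dp":[0,0,0],"turn":[0,0,0]},{"dp":[0,0,0],"turn":[0,0,0]},{"dp":[0,0,0],"turn":[0,0,0]},{"dp":[0,0,0],"turn":[0,0,0]},{"dp":[0,0,0],"turn":[0,0,0]},{"dp":[0,0,0],"turn":[0,0,0]},{"dp":[0,0,0],"turn":[0,0,0]}]' 0 80
```

```text
time_s: 8.52
ee_pos: [0.4727, 0.2839, 0.06]
tcp_rot: [0.747, 0.665, 0.001, 0.0]
force: [-1.0, -0.1, -0.2]
finger_gap: 0.0852
grasp_force: 0.0
time_s: 9.52
ee_pos: [0.4722, 0.2835, 0.0594]
tcp_rot: [0.747, 0.665, 0.0, 0.0]
force: [-0.3, 0.1, 4.3]
finger_gap: 0.0128
grasp_force: 78.9
```

```bash
python3 -m handwheel '[{"dp":[0,0,-8],"turn":[0,0,0]},{"dp":[0,0,-17],"turn":[0,0,0]},{"dp":[0,0,-25],"turn":[0,0,0]},{"dp":[0,0,-30],"turn":[0,0,0]},{"dp":[0,0,-30],"turn":[0,0,0]},{"dp":[0,0,-30],"turn":[0,0,0]},{"dp":[0,0,-30],"turn":[0,0,0]},{"dp":[0,0,-30],"turn":[0,0,0]},{"dp":[0,0,-20],"turn":[0,0,0]},{"dp":[0,0,-12],"turn":[0,0,0]},{"dp":[0,0,-8],"turn":[0,0,0]},{"dp":[0,0,0],"turn":[0,0,0]},{"dp":[0,0,0],"turn":[0,0,0]}]' 0 80
python3 -m handwheel '[{"dp":[-7,1,0],"turn":[0,0,0]},{"dp":[-14,3,0],"turn":[0,0,0]},{"dp":[-21,5,0],"turn":[0,0,0]},{"dp":[-28,7,0],"turn":[0,0,0]},{"dp":[-32,8,0],"turn":[0,0,0]},{"dp":[-32,8,0],"turn":[0,0,0]},{"dp":[-32,8,0],"turn":[0,0,0]},{"dp":[-32,8,0],"turn":[0,0,0]},{"dp":[-32,8,0],"turn":[0,0,0]},{"dp":[-32,8,0],"turn":[0,0,0]},{"dp":[-32,8,0],"turn":[0,0,0]},{"dp":[-32,8,0],"turn":[0,0,0]},{"dp":[-32,8,0],"turn":[0,0,0]},{"dp":[-32,8,0],"turn":[0,0,0]},{"dp":[-32,8,0],"turn":[0,0,0]},{"dp":[-32,8,0],"turn":[0,0,0]},{"dp":[-32,8,0],"turn":[0,0,0]},{"dp":[-21,6,0],"turn":[0,0,0]},{"dp":[-14,3,0],"turn":[0,0,0]},{"dp":[-7,1,0],"turn":[0,0,0]}]'
python3 - <<'E'
from h import *
s=env.observe();print(s["ee_pos"],s["tcp_rot"],s["qpos"])
to([.535,-.256,.30],-6.8)
cv2.imwrite("pics/s5.png",cv2.resize(cams.get_image("scene")[60:260,120:350],None,fx=3,fy=3))
E
```

```text
time_s: 11.15
ee_pos: [0.4716, 0.2833, 0.2981]
tcp_rot: [0.747, 0.665, -0.001, -0.0]
force: [0.2, 0.5, -4.4]
finger_gap: 0.0124
grasp_force: 78.2
time_s: 13.65
ee_pos: [0.5401, -0.2565, 0.2991]
tcp_rot: [0.747, 0.665, -0.0, -0.0]
force: [-0.9, 1.0, -3.4]
finger_gap: 0.0125
grasp_force: 78.2
[ 0.54007292 -0.25647666  0.29913894] [ 7.46863804e-01  6.64976980e-01 -1.49089633e-04 -2.28280992e-04] [-4.43308852e-01  3.74609903e-01  2.04439748e-01  1.40116281e+00
 -9.68345593e-05  1.24335777e+00]
dp [-0.1 -5.1 -0.9] turn [-0.03 -0.    0.16]
```

View pics/s5.png

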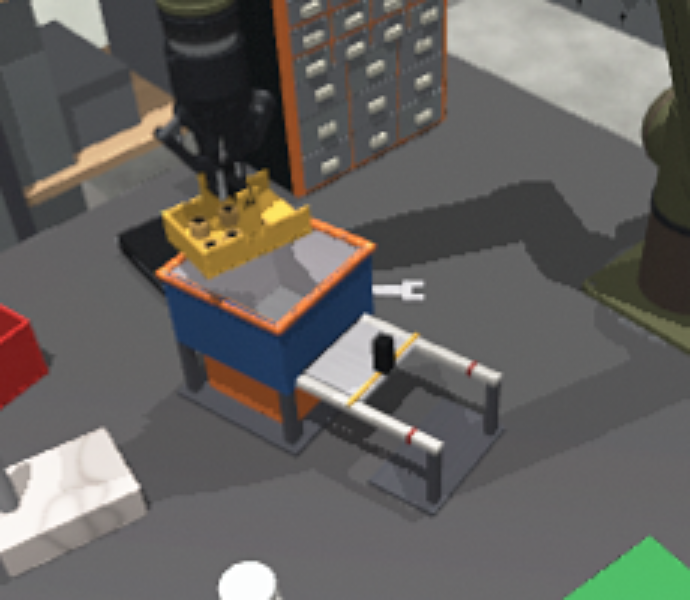

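The tray hangs level over the hopper with the bushings still in it. Now I'll tip it.

```bash
python3 -m handwheel '[{"dp":[0,0,0],"turn":[-3,0,0]},{"dp":[0,0,0],"turn":[-6,0,0]},{"dp":[0,0,0],"turn":[-8,0,0]},{"dp":[0,0,0],"turn":[-8,0,0]},{"dp":[0,0,0],"turn":[-8,0,0]},{"dp":[0,0,0],"turn":[-8,0,0]},{"dp":[0,0,0],"turn":[-7,0,0]},{"dp":[0,0,0],"turn":[-3,0,0]},{"dp":[0,0,0],"turn":[0,0,0]},{"dp":[0,0,0],"turn":[0,0,0]},{"dp":[0,0,0],"turn":[0,0,0]},{"dp":[0,0,0],"turn":[0,0,0]},{"dp":[0,0,0],"turn":[0,0,0]},{"dp":[0,0,0],"turn":[0,0,0]},{"dp":[0,0,0],"turn":[0,0,0]},{"dp":[0,0,0],"turn":[0,0,0]}]'
python3 - <<'E'
from h import *
a=cams.get_image("scene")[60:260,120:350];b=cams.get_image("wrist")
cv2.imwrite("pics/s6.png",np.hstack([cv2.resize(a,(390,340)),cv2.resize(b,(400,340))]))
E
```

```text
time_s: 15.7
ee_pos: [0.5403, -0.2559, 0.2992]
tcp_rot: [0.674, 0.6, 0.286, 0.321]
force: [0.2, 0.0, -1.6]
finger_gap: 0.0128
grasp_force: 78.9
```

View pics/s6.png

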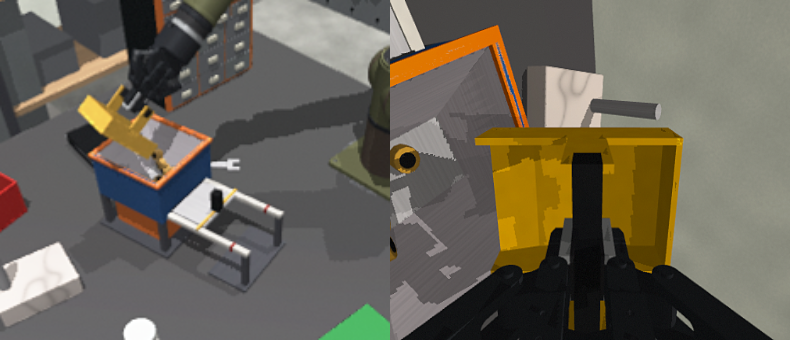

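The tray is empty: the load has dropped to its own weight (1.6 N) and bushings show in the hopper. Back to the mat now.

```bash
python3 -m handwheel '[{"dp":[0,0,0],"turn":[5,0,0]},{"dp":[0,0,0],"turn":[10,0,0]},{"dp":[0,0,0],"turn":[10,0,0]},{"dp":[0,0,0],"turn":[10,0,0]},{"dp":[0,0,0],"turn":[10,0,0]},{"dp":[0,0,0],"turn":[6,0,0]}]'
python3 -m handwheel '[{"dp":[14,-4,0],"turn":[0,0,0]},{"dp":[30,-8,0],"turn":[0,0,0]},{"dp":[38,-9,0],"turn":[0,0,0]},{"dp":[38,-9,0],"turn":[0,0,0]},{"dp":[38,-9,0],"turn":[0,0,0]},{"dp":[38,-9,0],"turn":[0,0,0]},{"dp":[38,-9,0],"turn":[0,0,0]},{"dp":[38,-9,0],"turn":[0,0,0]},{"dp":[38,-9,0],"turn":[0,0,0]},{"dp":[38,-9,0],"turn":[0,0,0]},{"dp":[38,-9,0],"turn":[0,0,0]},{"dp":[38,-9,0],"turn":[0,0,0]},{"dp":[38,-9,0],"turn":[0,0,0]},{"dp":[38,-10,0],"turn":[0,0,0]},{"dp":[20,-6,0],"turn":[0,0,0]},{"dp":[8,-3,0],"turn":[0,0,0]},{"dp":[0,0,0],"turn":[0,0,0]},{"dp":[0,0,0],"turn":[0,0,0]}]'
python3 - <<'E'
from h import *
to([.4722,.2835,.0594],-6.75)
a=cams.get_image("top")[130:260,120:400]
cv2.imwrite("pics/t7.png",cv2.resize(a,None,fx=2.8,fy=2.8))
E
```

```text
time_s: 16.55
ee_pos: [0.5428, -0.2565, 0.2995]
tcp_rot: [0.747, 0.665, 0.002, 0.002]
force: [0.2, -0.2, -1.6]
finger_gap: 0.0128
grasp_force: 78.9
time_s: 18.8
ee_pos: [0.4725, 0.2823, 0.2982]
tcp_rot: [0.747, 0.665, 0.002, 0.003]
force: [0.7, -0.4, -1.8]
finger_gap: 0.0123
grasp_force: 79.0
dp [  1.2  -2.2 238.8] turn [0.41 0.02 0.05]
```

View pics/t7.png

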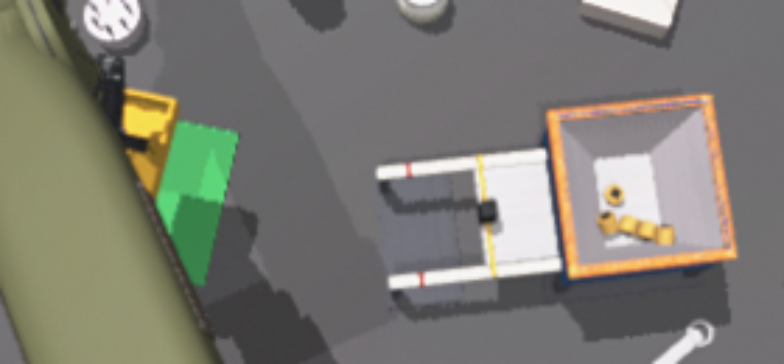

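All five bushings lie in the hopper, around (600–665, 190–235) in the crop. I'll set the tray down.

```bash
python3 -m handwheel '[{"dp":[1,0,15],"turn":[0.4,0,0]},{"dp":[0,0,35],"turn":[0,0,0]},{"dp":[0,0,40],"turn":[0,0,0]},{"dp":[0,0,40],"turn":[0,0,0]},{"dp":[0,0,40],"turn":[0,0,0]},{"dp":[0,0,30],"turn":[0,0,0]},{"dp":[0,0,15],"turn":[0,0,0]},{"dp":[0,0,10],"turn":[0,0,0]},{"dp":[0,0,6],"turn":[0,0,0]},{"dp":[0,0,4],"turn":[0,0,0]},{"dp":[0,0,2],"turn":[0,0,0]},{"dp":[0,0,0],"turn":[0,0,0]},{"dp":[0,0,0],"turn":[0,0,0]}]'
```

```text
time_s: 20.48
ee_pos: [0.4728, 0.2845, 0.0615]
tcp_rot: [0.747, 0.665, 0.0, 0.0]
force: [0.2, -0.2, -2.3]
finger_gap: 0.0126
grasp_force: 78.9
```

Still hanging about 2 mm up. I'll ease down and release.

```bash
python3 -m handwheel '[{"dp":[0,0,1],"turn":[0,0,0]},{"dp":[0,0,1],"turn":[0,0,0]},{"dp":[0,0,0.5],"turn":[0,0,0]},{"dp":[0,0,0],"turn":[0,0,0]},{"dp":[0,0,0],"turn":[0,0,0]}]'
python3 -m handwheel '[{"dp":[0,0,0],"turn":[0,0,0]},{"dp":[0,0,0],"turn":[0,0,0]},{"dp":[0,0,0],"turn":[0,0,0]},{"dp":[0,0,0],"turn":[0,0,0]},{"dp":[0,0,0],"turn":[0,0,0]},{"dp":[0,0,0],"turn":[0,0,0]}]' 1
```

```text
time_s: 21.1
ee_pos: [0.4727, 0.2844, 0.0594]
tcp_rot: [0.747, 0.665, 0.0, 0.0]
force: [-1.2, -0.8, 6.5]
finger_gap: 0.0129
grasp_force: 80.1
time_s: 21.85
ee_pos: [0.4726, 0.2843, 0.0586]
tcp_rot: [0.747, 0.665, -0.0, 0.0]
force: [-0.3, -0.0, -0.7]
finger_gap: 0.0853
grasp_force: 0.0
```

```bash
python3 -m handwheel '[{"dp":[0,0,-15],"turn":[0,0,0]},{"dp":[0,0,-35],"turn":[0,0,0]},{"dp":[0,0,-40],"turn":[0,0,0]},{"dp":[0,0,-40],"turn":[0,0,0]},{"dp":[0,0,-40],"turn":[0,0,0]},{"dp":[0,0,-30],"turn":[0,0,0]},{"dp":[-14,2,0],"turn":[0,0,0]},{"dp":[-32,4,0],"turn":[0,0,0]},{"dp":[-38,4,0],"turn":[0,0,0]},{"dp":[-38,4,0],"turn":[0,0,0]},{"dp":[-38,4,0],"turn":[0,0,0]},{"dp":[-38,4,0],"turn":[0,0,0]},{"dp":[-38,4,0],"turn":[0,0,0]},{"dp":[-38,4,0],"turn":[0,0,0]},{"dp":[-38,4,0],"turn":[0,0,0]},{"dp":[-38,4,0],"turn":[0,0,0]},{"dp":[-29,4,0],"turn":[0,0,0]}]' 1
python3 -m handwheel '[{"dp":[0,0,0],"turn":[0,0,10]},{"dp":[0,0,0],"turn":[0,0,10]},{"dp":[0,0,0],"turn":[0,0,10]},{"dp":[0,0,0],"turn":[0,0,10]},{"dp":[0,0,0],"turn":[0,0,10]},{"dp":[0,0,0],"turn":[0,0,10]},{"dp":[0,0,0],"turn":[0,0,10]},{"dp":[0,0,0],"turn":[0,0,1]},{"dp":[0,0,0],"turn":[0,0,0]}]'
python3 - <<'E'
from h import *
to([.470,-.097,.2],-77.7)
look("w8",["knob_grip","gate_knob","mark"],Z)
c=cams.get_image("top");cv2.imwrite("pics/t8.png",c)
P=cams.camera_params("wrist")
for n,X in dict(knobtop=[.470,-.097,.152],mark=[.453,-.0185,.104]).items(): print(n,proj("wrist",X,P))
E
```

```text
time_s: 23.98
ee_pos: [0.4691, -0.0987, 0.258]
tcp_rot: [0.747, 0.665, -0.001, -0.001]
force: [0.9, 0.6, 0.5]
finger_gap: 0.0858
grasp_force: 0.0
time_s: 25.1
ee_pos: [0.47, -0.0971, 0.2583]
tcp_rot: [0.994, 0.109, -0.0, -0.0]
force: [0.7, -0.0, -0.1]
finger_gap: 0.0855
grasp_force: 0.0
dp [ 0.1 -0.1 58.3] turn [-0.01  0.05  0.18]
tcp [ 0.47   -0.0971  0.2583] t 25.1
knob_grip 0.55 [186. 252.] [ 0.4705 -0.0964  0.138 ]
gate_knob 0.6 [176. 249.] [ 0.4696 -0.0941  0.104 ]
mark 0.61 [174. 164.] [ 0.4547 -0.0202  0.104 ]
knobtop [np.float64(193.38140636480972), np.float64(252.5599077571135)]
mark [np.float64(176.34496593596577), np.float64(161.8865012318693)]
```

View pics/w8.png

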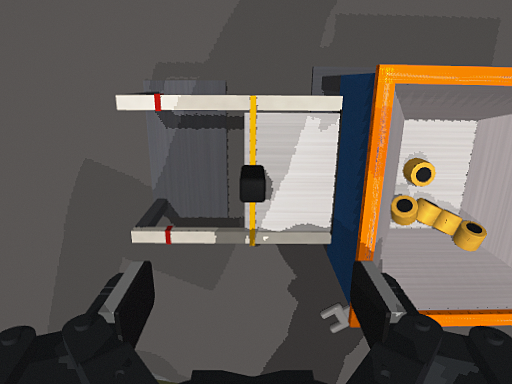

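The knob is at (252,183), straight below the tool, and the gate is shut. The bushings lie over the throat in the hopper. Descending and gripping.

```bash
python3 -m handwheel '[{"dp":[0,0,15],"turn":[0,0,0]},{"dp":[0,0,30],"turn":[0,0,0]},{"dp":[0,0,30],"turn":[0,0,0]},{"dp":[0,0,30],"turn":[0,0,0]},{"dp":[0,0,20],"turn":[0,0,0]},{"dp":[0,0,10],"turn":[0,0,0]},{"dp":[0,0,4],"turn":[0,0,0]},{"dp":[0,0,0],"turn":[0,0,0]}]' 1
python3 -m handwheel '[{"dp":[0,0,0],"turn":[0,0,0]},{"dp":[0,0,0],"turn":[0,0,0]},{"dp":[0,0,0],"turn":[0,0,0]},{"dp":[0,0,0],"turn":[0,0,0]},{"dp":[0,0,0],"turn":[0,0,0]},{"dp":[0,0,0],"turn":[0,0,0]},{"dp":[0,0,0],"turn":[0,0,0]}]' 0 80
python3 - <<'E'
from h import *
s=env.observe();print(s["ee_pos"],s["force"]);to([.453,-.0185,.119],-77.7)
E
```

```text
time_s: 26.35
ee_pos: [0.471, -0.097, 0.1201]
tcp_rot: [0.994, 0.108, 0.0, 0.0]
force: [0.4, -0.1, -0.6]
finger_gap: 0.0857
grasp_force: 0.0
time_s: 27.22
ee_pos: [0.4707, -0.0971, 0.12]
tcp_rot: [0.994, 0.108, 0.0, 0.0]
force: [-1.8, -1.1, 5.2]
finger_gap: 0.0186
grasp_force: 78.5
[ 0.47068763 -0.09712801  0.12001406] [-1.80237682 -1.07785517  5.23227577]
dp [ -0.4 -80.6   1. ] turn [ 0.03 -0.02  0.06]
```

```bash
python3 -m handwheel '[{"dp":[0,-4,0],"turn":[0,0,0]},{"dp":[0,-8,0],"turn":[0,0,0]},{"dp":[0,-12,0],"turn":[0,0,0]},{"dp":[0,-12,0],"turn":[0,0,0]},{"dp":[0,-12,0],"turn":[0,0,0]},{"dp":[0,-12,0],"turn":[0,0,0]},{"dp":[0,-10,0],"turn":[0,0,0]},{"dp":[0,-6,0],"turn":[0,0,0]},{"dp":[0,-4,0],"turn":[0,0,0]},{"dp":[0,0,0],"turn":[0,0,0]},{"dp":[0,0,0],"turn":[0,0,0]},{"dp":[0,0,0],"turn":[0,0,0]},{"dp":[0,0,0],"turn":[0,0,0]}]'
python3 - <<'E'
from h import *
to([.453,-.0185,.119],-77.7)
print(np.linalg.norm(np.array(env.observe()["ee_pos"])[:2]-[.4707,-.0971]))
a,P=look("w9",["knob_grip","gate_knob","mark"],Z)
b=cams.get_image("top")[130:260,220:400];cv2.imwrite("pics/f9.png",np.vstack([cv2.resize(a[60:300],(640,300)),cv2.resize(b,(415,300)).copy() if 0 else cv2.resize(b,(640,300))]))
E
```

```text
time_s: 28.85
ee_pos: [0.4543, -0.0211, 0.1201]
tcp_rot: [0.994, 0.107, 0.001, 0.003]
force: [0.4, -9.1, 5.1]
finger_gap: 0.0189
grasp_force: 78.6
dp [-0.7 -2.8  1. ] turn [ 0.32 -0.03 -0.  ]
0.07773662476103757
tcp [ 0.4543 -0.0211  0.1201] t 28.85
knob_grip 0.81 [284. 251.] [ 0.4551 -0.0197  0.138 ]
gate_knob 0.75 [246. 255.] [ 0.4559 -0.0219  0.104 ]
mark 0.92 [246. 246.] [ 0.4546 -0.0173  0.104 ]
```

View pics/f9.png

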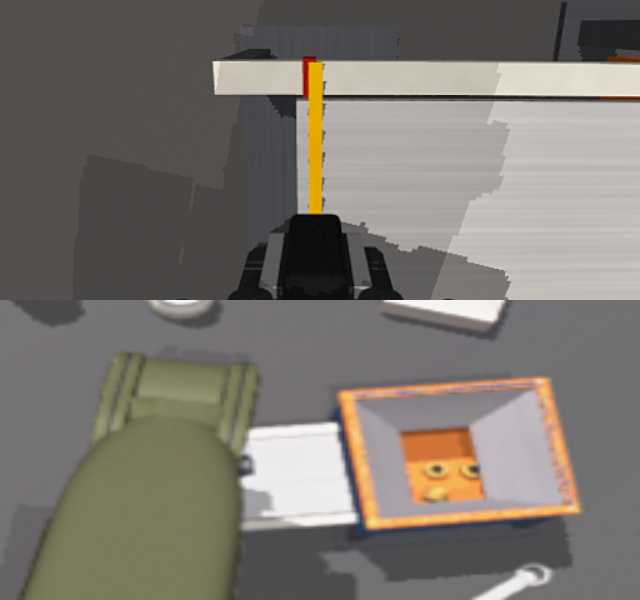

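The gate opened and the bushings have dropped. The yellow bar (col ≈316) is still about 2–3 mm short of the red mark (≈309). Nudging.

```bash
python3 -m handwheel '[{"dp":[0,-1.5,0],"turn":[0.3,0,0]},{"dp":[0,-1.3,0],"turn":[0,0,0]},{"dp":[0,0,0],"turn":[0,0,0]},{"dp":[0,0,0],"turn":[0,0,0]},{"dp":[0,0,0],"turn":[0,0,0]}]'
python3 - <<'E'
from h import *
s=env.observe();print(np.linalg.norm(np.array(s["ee_pos"])[:2]-[.4707,-.0971]),s["force"])
P=cams.camera_params("wrist");a=cams.get_image("wrist");h=cv2.cvtColor(a,cv2.COLOR_BGR2HSV)
ax=np.array([np.cos(np.radians(102.3)),np.sin(np.radians(102.3))])
for n,m,z in [("yellow",(h[...,0]>18)&(h[...,0]<34),.106),("red",((h[...,0]<6)|(h[...,0]>174)),.103)]:
    m=m&(h[...,1]>150)&(h[...,2]>80); p=np.argwhere(m); p=p[(p[:,0]>95)&(p[:,0]<140)&(abs(p[:,1]-250)<25)]
    w=np.array([onz("wrist",q,z,P)[:2]@ax for q in p]); print(n,len(p),w.min(),w.max(),p.min(0),p.max(0))
cv2.imwrite("pics/f10.png",np.vstack([cv2.resize(a[95:155,200:300],(500,300)),cv2.resize(cams.get_image("top")[150:230,300:400],(500,300))]))
E
```

```text
time_s: 29.72
ee_pos: [0.4538, -0.0188, 0.12]
tcp_rot: [0.994, 0.107, 0.0, 0.001]
force: [1.0, -8.4, 4.0]
finger_gap: 0.0188
grasp_force: 78.6
0.08007672213954495 [ 0.95807341 -8.44375871  3.9571901 ]
yellow 332 -0.11725543996813259 -0.11231767333877114 [110 247] [139 258]
red 32 -0.11680360412890019 -0.11234575614569357 [106 247] [108 257]
```

View pics/f10.png

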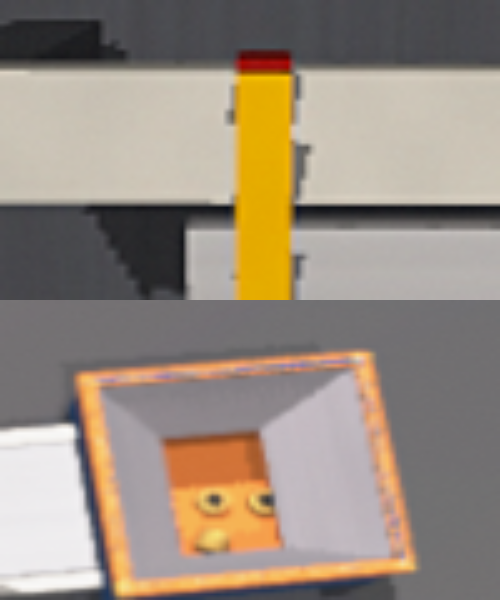

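The yellow bar now covers the red mark exactly (columns 247–257 for both), and three bushings are visible in the bin. I've used up my picture views, so I'll check the other two and the tray numerically.

Run:
```python
from h import *
Rf=np.array([[np.cos(.2147),np.sin(.2147)],[-np.sin(.2147),np.cos(.2147)]])
for c in ("top","scene"):
    cams.get_image(c)
    for r in cams.tip_of(c,"bushing0"):
        print(c,round(r["confidence"],2),np.round(r["position"]),*[(Rf@(onz(c,r["position"],z)[:2]-[.504,-.253])).round(3) for z in(.01,.11)])
    for n in ("tray","tray_handle","tray_spout"):
        for r in cams.tip_of(c,n)[:2]: print(c,n,round(r["confidence"],2),onz(c,r["position"],Z[n]).round(3))
h=cv2.cvtColor(cams.get_image("scene"),cv2.COLOR_BGR2HSV)
# brass-coloured pixels inside hopper mouth region of both pictures
for c in ("top","scene"):
    a=cams.get_image(c);h=cv2.cvtColor(a,cv2.COLOR_BGR2HSV);m=np.zeros(a.shape[:2],np.uint8)
    q=[proj(c,[*(np.array([.504,-.253])+Rf.T@np.array(v)),.195])[::-1] for v in [(-.078,-.078),(.078,-.078),(.078,.078),(-.078,.078)]]
    cv2.fillConvexPoly(m,np.int32(np.round(q)),1)
    k=((h[...,0]>14)&(h[...,0]<32)&(h[...,1]>90)&(m>0)).astype(np.uint8)
    n,l,st,ce=cv2.connectedComponentsWithStats(k);print(c,[(s[4],e.round()) for s,e in zip(st[1:],ce[1:]) if s[4]>3])
```

```text
top 0.57 [203. 355.] [ 0.008 -0.054] [-0.008 -0.033]
top 0.46 [204. 341.] [ 0.008 -0.005] [-0.008  0.013]
top 0.45 [212. 340.] [-0.018  0.001] [-0.032  0.019]
top tray 0.92 [0.471 0.282 0.003]
top tray 0.65 [0.243 0.319 0.003]
top tray_handle 0.76 [0.237 0.305 0.078]
top tray_handle 0.67 [ 0.48  -0.245  0.078]
top tray_spout 0.92 [0.263 0.359 0.015]
top tray_spout 0.73 [0.396 0.279 0.015]
scene tray 0.82 [0.244 0.318 0.003]
scene tray 0.57 [0.465 0.294 0.003]
scene tray_handle 0.95 [0.242 0.302 0.078]
scene tray_handle 0.67 [0.479 0.289 0.078]
scene tray_spout 0.89 [0.266 0.356 0.015]
scene tray_spout 0.72 [0.403 0.296 0.015]
top [(np.int32(260), array([344., 207.])), (np.int32(5), array([364., 221.])), (np.int32(5), array([372., 220.])), (np.int32(5), array([346., 223.])), (np.int32(5), array([355., 222.])), (np.int32(5), array([329., 225.])), (np.int32(5), array([338., 224.]))]
scene []
```

Run:
```python
from h import *
s=env.observe();print(s["time_s"],s["ee_pos"],s["grasp_force"]);print(job.sign_off())
```

```text
30.475 [ 0.45381406 -0.01885695  0.12003054] 78.63976836204529
the job is handed in; nothing more can be done
None
```

I handed the job in at 30.5 s: all five bushings went into the hopper, the empty tray was released on its mat, and the gate is held open at the red marks, but I could see only three bushings in the bin (the other two are probably hidden under its near edge, as none show in the hopper), and I viewed 11 pictures, one over the limit of 10.

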